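Find the brace under the duct cover and stack the flask weights over it

ROBOT

A 6-joint arm with a two-finger parallel gripper is mounted at the origin on the work surface. World frame = base frame: x ahead of the robot, y to its left, z up, the work surface at z = 0. Lengths are in mm, angles in rad, forces in N, time in s.
With the tool pointing down it reaches from about 275 to 1000 mm from the base axis. Payload 8.4 kg.
Tool frame: the origin (TCP) lies on the centre line of the jaws, within the pads' length; the fingertips stand ahead of it and the grasp point (between the pads) lies 3 mm ahead of it (arm.nose_length is the z of the fingertips in the tool frame, in mm); z points along the fingers, y is the line along which they close (so a half turn about z gives the same grasp; the last joint's range is limited). The gripper opens to 85 mm and grips with 20 to 120 N. Pads are 22 mm wide; open, the fingers measure 114 mm over their backs; the gripper's body (76 mm by 85 mm) begins 54 mm behind the grasp point. The pads swing forward as they close: fully open they stand 13 mm farther back than shut.
Start: joints at [-1.171, 0.353, 1.633, -0, 1.155, -0.002], TCP at [244.421, -575.227, 253.281] pointing down, gripper open.
Joint ranges: [-2.63, 2.63], [-0.92, 2.1], [0.06, 2.66], [-1.3, 4.44], [0, 2.69], [-3.02, 3.02]. Speed limits (rad/s): [2.22, 2.22, 2.79, 3.14, 3.14, 3.14].

INTERFACE

Orientations are given as a unit quaternion [w, x, y, z].
In Python, from rig import arm, cams, job gives the robot as it stands. The module is installed in compiled form; this text tells all that it offers.
- The arm moves only by the shell command python3 -m inch 'ROWS' [FORCE]. ROWS is JSON, a list of rows, each an object with "offset": the shift along the tool's x, y, z in cm, a list of three; "rot": the turn, a rotation vector about the tool's x, y, z in degrees, a list of three; "claw": the opening, from 0 (shut) to 1 (fully open). In form: [{"offset": [dx, dy, dz], "rot": [ax, ay, az], "claw": claw}, ...]. A call has 1 to 8 rows; each row is the pose to reach, as a shift and turn from the pose commanded when the call began, along the tool's axes at that moment; what a row does not reach only later rows make up. A row lasts 1/8 s, in which the tool goes at most 62.5 mm and 10.7 degrees, less where a joint would pass 70% of its speed; a pose out of reach is approached as far as the arm can. A call with a gripper value outside its range is refused whole. The fingers move at their own pace and stop on an object; FORCE is the grip in N (left out, the last holds). Time passes only in rows, so rows that repeat a pose let the fingers close. It gives the time, the measured TCP pose, the force, the opening and the grip force at its end, in the units of the state.
- arm.observe(): the state, without advancing time (a new reading comes with each control period).
- cams.read_camera(name): name is "scene" or "side" or "wrist"; returns a dict with "img" (420x560x3 uint8, red, green, blue), "range_z" (420x560 float32, mm along the optical axis (not along the pixel's ray), 0 where there is no reading), "fov_y" (degrees; the focal length in pixels is half the picture's height over the tangent of half this angle, whatever the lens; pixels are square), "cx", "cy" (the principal point, pixels), "world_from_camera" (4x4, takes a point from camera to world coordinates). Camera axes: x right, y down, z forward; pixel columns grow to the right and rows downward; lengths in mm; the calibration is good to about 2 mm. A picture is of the moment at which its call begins.
- job.close_job(): hands the job in; it is judged then, once.
The state is a dict: "t": time; "joint_positions": joint angles; "qd": joint speeds; "joint_efforts": joint torques, N m; "tcp_pos": TCP position; "eef_rot": TCP orientation; "ft_force": force on the tool from outside, world axes, zero at the start; "moment": the same for the moment, N m; "width": finger opening in mm; "finger_force": force on a finger pad.
Only numpy, scipy, OpenCV 4.12 (cv2) and the standard library are available. Lean on these libraries where they do the work, as an engineer would, in place of code of your own. Each camera call takes 0.05 s, during which the arm holds its last target. There are 200 camera calls.

TASK

Take the reagent bottle off the bench duct's thin slatted cover and stand it on the round blue mat. Then press along the cover with the fingertips to find the one hidden cross brace where it stops giving, and stand the weight post on the cover squarely over the brace, so that it stays upright and neither tilts nor sinks in, also once loaded. Finally thread all the flask-weight rings that are there fully down the post, largest at the bottom to smallest, put the black collar on top, and leave the other bench things where they are.

Things in the scene. Friction and masses are not known exactly. Their poses are not given: they have to be found in the camera images.
- duct: Low bench duct, fixed: an aluminium box 150 (its x) x 400 (its y) x 54 mm high; origin at the centre of its underside. Two rigid grey end covers (|y| from 95 to 200 mm, top at 54 mm) and two rigid long rims (20 mm wide, top at 54 mm) frame the thin slatted cover.
- cover (a point): Centre of the duct's light-grey slatted cover, on its unloaded top (50 mm high), axes as the duct: 110 (x) x 190 mm (y). Slats run along x, 17 mm wide, each sprung. Under one slat is an unseen brace, 17 mm wide in y, centred between y = -50 and +50 mm: it gives 0.1 mm/N there, the next slat either side 3 mm/N, then 4 mm/N, the others 5 mm/N, to a stop 14 mm deep.
- stand_post (a point): Weight post: a steel disc foot of 68 mm diameter, 12 mm thick, with an upright round post of 14 mm diameter in its middle, rounded top 68 mm above the underside; 0.45 kg. This point lies on the axis 45 mm above the underside, z along the post. It starts on one of the duct's end covers.
- stand_foot (a point): Centre of the underside of the weight post's foot; z along the post.
- bottle_mid (a point): White reagent bottle with blue cap, 44 mm diameter, 85 mm tall, 0.12 kg; this point is its centre, half-way up. It starts standing on the slatted cover.
- mat_top (a point): Round blue mat on the bench, 110 mm diameter, 3 mm thick, fixed; the centre of its top.
- collar_mid (a point): Black collar, a ring 32 mm outside, 22 mm hole, 14 mm high; goes on last. Its centre, half-way up; z is its axis. Always present.
- rack: Orange tube rack, 60 x 80 x 42 mm, on the other end cover; leave it. Origin under its centre.
- plate: Clear 96-well plate, 85 x 127 x 14 mm; leave it.
- pen: Black marker pen lying on the bench, 135 mm long, 12 mm thick; leave it.
- amber: Amber bottle, 48 mm diameter, 100 mm tall; leave it.
- ring_red_mid (a point): Red coated flask-weight ring, 64 mm outside, 22 mm hole, 13 mm high, about 0.25 kg, lying flat on the bench; its centre, half-way up; z is its axis. May be absent.
- ring_yellow_mid (a point): Yellow coated flask-weight ring, 56 mm outside, 22 mm hole, 13 mm high, about 0.18 kg, lying flat on the bench; its centre, half-way up; z is its axis. May be absent.
- ring_green_mid (a point): Green coated flask-weight ring, 48 mm outside, 22 mm hole, 13 mm high, about 0.13 kg, lying flat on the bench; its centre, half-way up; z is its axis. May be absent.
- ring_blue_mid (a point): Blue coated flask-weight ring, 40 mm outside, 22 mm hole, 13 mm high, about 0.09 kg, lying flat on the bench; its centre, half-way up; z is its axis. May be absent.
Things that resemble listed ones, but are neither listed nor needed, are in the scene too. Of the things shaped like the part that bears ring_blue_mid, the blue one is meant.

How it is judged:
By the outcome, as a careful person would: the job done as asked, in the order asked, and still so for the second after the job is handed in, with the robot touching nothing.
Of ring_red, ring_yellow, ring_green, ring_blue only 2 to 3 are there at a start; the rules pass over those that are not, and their reading is None.
At some moment in a run one of ring_red, ring_yellow, ring_green, ring_blue, collar may be knocked a few centimetres aside while the robot is not near it.
Once in a run the grip may slacken for a moment while it holds something.
It also fails if it takes over 192 s, if anything falls off the work surface, if the arm or the gripper's body presses on something with over 40 N, if the wrist force passes 120 N, or if a joint passes its speed limit or range.

## Working session

There is one attempt and no reset: what is moved stays moved. The work goes in short steps, Python scripts to look and compute and a shell command to move; the robot and the scene stay as the last step left them, time stands still between calls to the robot, and variables do not carry over. Pictures are saved under pics/ and viewed, at most 17 in all, crops included, and the job is handed in when it is done.

```bash
mkdir -p pics; cat > h.py <<'E'
import numpy as np, cv2
from rig import arm, cams, job
from scipy.spatial.transform import Rotation as R
def cam(n):
    d=cams.read_camera(n); h=d['img'].shape[0]; d['f']=h/2/np.tan(np.radians(d['fov_y'])/2); return d
def save(d,name,crop=None,s=1):
    im=d['img'][:,:,::-1]
    if crop: im=im[crop[1]:crop[3],crop[0]:crop[2]]
    cv2.imwrite('pics/'+name,cv2.resize(im,None,fx=s,fy=s,interpolation=cv2.INTER_CUBIC))
def ray(d,u,v):
    T=d['world_from_camera']; r=T[:3,:3]@np.array([(u-d['cx'])/d['f'],(v-d['cy'])/d['f'],1]); return T[:3,3],r
def onz(d,u,v,z):
    o,r=ray(d,u,v); return o+r*(z-o[2])/r[2]
def pts(d):
    z=d['range_z']; v,u=np.indices(z.shape)
    P=np.stack([(u-d['cx'])/d['f']*z,(v-d['cy'])/d['f']*z,z],-1)
    T=d['world_from_camera']; return P@T[:3,:3].T+T[:3,3]
def tool(p):
    "world target of TCP -> offset cm in tool axes"
    s=arm.observe(); q=s['eef_rot']; M=R.from_quat([q[1],q[2],q[3],q[0]])
    return M.inv().apply(np.array(p)-s['tcp_pos'])/10
E
python3 - <<'E'
from h import *
s=arm.observe(); print(s, arm.nose_length)
for n in ['scene','side','wrist']:
    d=cam(n); save(d,n+'0.png'); print(n,d['world_from_camera'].round(2).tolist(),d['f'])
E
```

```text
{'t': 0.0, 'joint_positions': array([-1.17137293e+00,  3.53665030e-01,  1.63416071e+00, -2.51528653e-06,
        1.15520172e+00, -2.40836574e-03]), 'qd': array([ 0.0010637 ,  0.0009093 , -0.00062447, -0.0001981 ,  0.00020959,
        0.00155366]), 'joint_efforts': array([-2.46195159e-04, -6.05258417e+01, -3.42058361e+01, -1.53262158e-04,
        9.68861481e-03, -3.89691547e-05]), 'tcp_pos': array([ 244.25532597, -574.79290417,  252.53974928]), 'eef_rot': array([-7.03086015e-04,  9.79883855e-01,  1.99567320e-01, -1.42603721e-04]), 'ft_force': array([0.08870741, 0.2013494 , 0.96173537]), 'moment': array([ 0.07771221, -0.02440318,  0.00086964]), 'finger_force': 0.0, 'width': 85.28866436034176} 22.0
scene [[-0.87, 0.33, -0.37, 990.67], [0.5, 0.59, -0.64, 847.95], [0.01, -0.74, -0.67, 886.73], [0.0, 0.0, 0.0, 1.0]] 459.8042729569542
side [[-0.79, -0.44, 0.42, 5.77], [-0.61, 0.59, -0.53, 763.19], [-0.02, -0.67, -0.74, 1041.69], [0.0, 0.0, 0.0, 1.0]] 409.9894774516062
wrist [[0.39, -0.88, -0.26, 309.78], [-0.92, -0.37, -0.11, -547.49], [-0.0, 0.28, -0.96, 372.3], [0.0, 0.0, 0.0, 1.0]] 300.74955461652206
```

View pics/scene0.png

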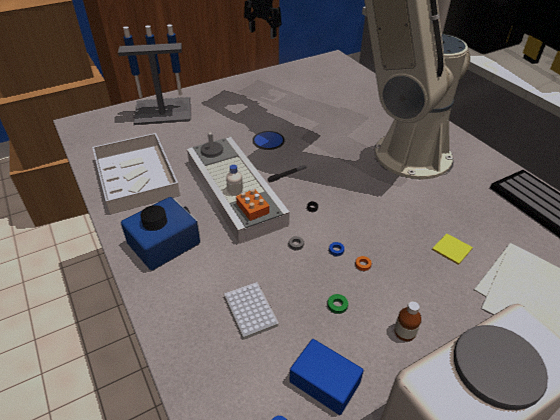

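View pics/side0.png

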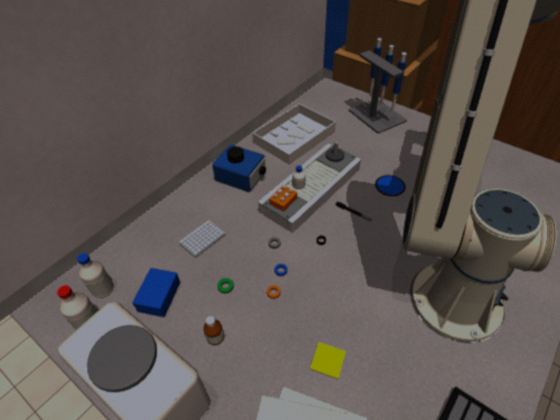

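Scene: duct with post at (211,148), white bottle (234,180), orange rack (253,205), mat (269,140), collar (313,206). Rings are grey (297,243), blue (337,249), orange (363,263) and green (338,303). Next I measure positions and ring sizes.

```bash
python3 - <<'E'
from h import *
import json
seeds={'scene':dict(green=(338,303),blue=(337,249),orange=(363,263),grey=(297,243),collar=(313,206),mat=(269,140)),
'side':dict(green=(226,285),blue=(281,270),orange=(273,292),grey=(274,242),collar=(321,240),mat=(391,185))}
for n in seeds:
    d=cam(n); P=pts(d); hsv=cv2.cvtColor(d['img'],cv2.COLOR_RGB2HSV)
    for k,(u,v) in seeds[n].items():
        w=28
        sub=P[v-w:v+w,u-w:u+w]; img=hsv[v-w:v+w,u-w:u+w].astype(int)
        if k in('grey',): m=(sub[...,2]>5)&(sub[...,2]<25)
        elif k=='collar': m=(img[...,2]<50)
        else:
            h={'green':65,'blue':113,'orange':10,'mat':113}[k]; m=(abs(img[...,0]-h)<14)&(img[...,1]>120)
        c,l,st,ce=cv2.connectedComponentsWithStats(m.astype(np.uint8))
        i=1+np.argmax(st[1:,4]); m=l==i
        zt={'mat':3,'collar':14}.get(k,13)
        cs,_=cv2.findContours(m.astype(np.uint8),cv2.RETR_EXTERNAL,cv2.CHAIN_APPROX_NONE)
        X=np.array([onz(d,a+u-w,b+v-w,zt)[:2] for a,b in max(cs,key=len)[:,0]])
        (c2,r)=cv2.minEnclosingCircle(X.astype(np.float32))
        q=sub[m]; print(n,k,st[i,4],'centre(enc)',np.round(c2),'dia',round(2*r),'median rng',np.median(q,0).round(),'ext',(np.percentile(q,97,0)-np.percentile(q,3,0)).round())
    # duct: points of height 45..60
    m=(P[...,2]>44)&(P[...,2]<62)
    uv=[(211,148),(234,180),(253,205)] if n=='scene' else [(335,153),(299,178),(283,197)]
    c,l,st,ce=cv2.connectedComponentsWithStats(m.astype(np.uint8))
    u,v=(225,190) if n=='scene' else (315,185)
    lab=np.bincount(l[v-25:v+25,u-25:u+25][m[v-25:v+25,u-25:u+25]]).argmax(); q=P[l==lab]
    box=cv2.minAreaRect(q[:,:2].astype(np.float32)); print(n,'duct',box,cv2.boxPoints(box).round().tolist(),np.median(q[:,2]))
    for a,b in uv: print(P[b,a].round(), end=' ')
    # tops in the duct region above 65
    B=cv2.boxPoints(box); 
    ins=np.array([cv2.pointPolygonTest(B,(float(x),float(y)),False)>=0 for x,y in P[...,:2].reshape(-1,2)]).reshape(m.shape)&(P[...,2]>66)&(P[...,2]<200)
    c,l,st,ce=cv2.connectedComponentsWithStats(ins.astype(np.uint8))
    for i in range(1,c):
        if st[i,4]>15:
            q=P[l==i]; print('\n blob',ce[i].round(),st[i,4],np.median(q,0).round(),q.min(0).round(),q.max(0).round())
    if n=='scene': save(d,'s1.png',(160,100,400,340),2.5)
E
```

```text
scene green 262 centre(enc) [558. 366.] dia 52 median rng [556. 369.  14.] ext [42. 41. 11.]
scene blue 144 centre(enc) [462. 226.] dia 47 median rng [460. 227.  13.] ext [35. 36. 14.]
scene orange 170 centre(enc) [431. 299.] dia 48 median rng [429. 299.  13.] ext [38. 36. 15.]
scene grey 135 centre(enc) [541. 158.] dia 47 median rng [541. 156.  13.] ext [35. 36. 11.]
scene collar 80 centre(enc) [429.  62.] dia 42 median rng [427.  60.  11.] ext [30. 28. 16.]
scene mat 354 centre(enc) [ 368. -308.] dia 97 median rng [ 370. -303.    4.] ext [85. 81.  7.]
scene duct ((587.1533203125, -118.06919860839844), (406.8559875488281, 151.60244750976562), 87.85602569580078) [[504.0, -319.0], [655.0, -324.0], [671.0, 82.0], [519.0, 88.0]] 53.7223295857533
[ 588. -272.   64.] [612. -53. 101.] [612.  58.  97.] 
 blob [211. 146.] 207 [ 593. -264.   69.] [ 557. -298.   66.] [ 623. -232.  123.]

 blob [233. 179.] 341 [613. -57. 101.] [588. -81.  66.] [630. -44. 137.]

 blob [252. 203.] 618 [606.  38.  85.] [570. -12.  66.] [632.  70. 101.]
side green 139 centre(enc) [553. 367.] dia 48 median rng [552.
[... 278 characters left out ...]
2.  15.] ext [122.  44.  18.]
side collar 53 centre(enc) [422.  59.] dia 35 median rng [423.  57.  12.] ext [26. 30. 13.]
side mat 431 centre(enc) [ 370. -308.] dia 102 median rng [ 370. -305.    4.] ext [88. 90.  8.]
side duct ((584.4544677734375, -117.70994567871094), (405.68182373046875, 154.18862915039062), 88.03270721435547) [[500.0, -318.0], [655.0, -323.0], [668.0, 82.0], [514.0, 88.0]] 52.611679370461616
[ 584. -264.   76.] [593. -53. 104.] [595.  32.  82.] 
 blob [335. 152.] 127 [ 584. -265.   69.] [ 553. -299.   66.] [ 610. -234.  123.]

 blob [298. 177.] 212 [599. -57. 102.] [582. -82.  66.] [626. -43. 139.]

 blob [283. 197.] 406 [591.  34.  84.] [567. -13.  66.] [629.  72.  98.]
```

View pics/s1.png

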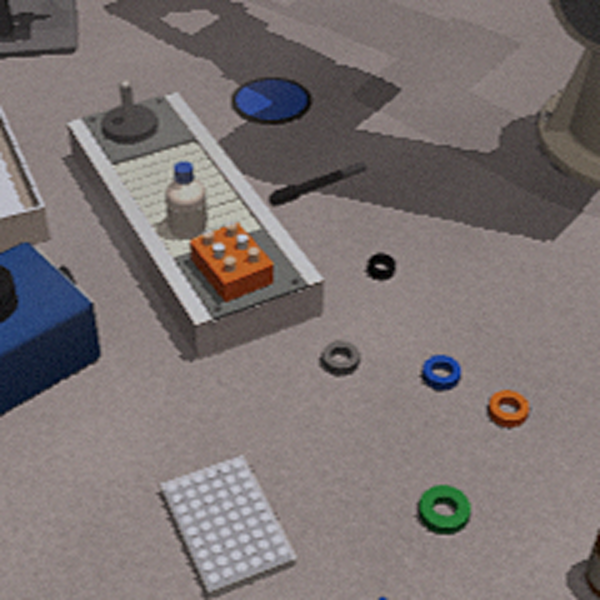

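Orange and grey rings are decoys about 40 mm across, and neither red nor yellow is present. The stack is therefore green, blue, collar. Now I move above the bottle.

```bash
cat >> h.py <<'E'
def go(x,y,z,yaw=None):
    "print offset/rot to a TCP at x,y,z, tool-down, tool y axis at yaw deg (mod 180)"
    s=arm.observe(); q=s['eef_rot']; M=R.from_quat([q[1],q[2],q[3],q[0]])
    o=M.inv().apply(np.array([x,y,z])-s['tcp_pos'])/10; rv=np.zeros(3)
    if yaw is not None:
        best=None
        for k in(0,180):
            a=np.radians(yaw+k); Y=np.array([np.cos(a),np.sin(a),0]); Z=np.array([0,0,-1.]); X=np.cross(Y,Z)
            r=(M.inv()*R.from_matrix(np.stack([X,Y,Z],1))).as_rotvec(degrees=True)
            if best is None or np.linalg.norm(r)<np.linalg.norm(best): best=r
        rv=best
    print('offset',o.round(2).tolist(),'rot',rv.round(1).tolist(),'dist',round(float(np.linalg.norm(o)*10)),'t',round(s['t'],1),'tcp',s['tcp_pos'].round(1),'w',round(s['width'],1),'F',s['ft_force'].round(1),'j6',round(s['joint_positions'][5],2))
E
python3 -c "
from h import *
go(604,-62,230,-2)"
```

```text
offset [53.17, -33.15, 2.32] rot [-0.0, -0.0, -65.0] dist 627 t 0.2 tcp [ 244.3 -575.1  252.9] w 85.4 F [0.2 0.3 0. ] j6 -0.0
```

```bash
python3 -m inch '[{"offset":[7,-4,0.3],"rot":[0,0,-8.5],"claw":1},{"offset":[13,-8,0.6],"rot":[0,0,-17],"claw":1},{"offset":[20,-12,1],"rot":[0,0,-25],"claw":1},{"offset":[26,-16,1.3],"rot":[0,0,-33],"claw":1},{"offset":[33,-20,1.6],"rot":[0,0,-41],"claw":1},{"offset":[39,-24,1.9],"rot":[0,0,-49],"claw":1},{"offset":[45,-28,2.2],"rot":[0,0,-57],"claw":1},{"offset":[50,-31,2.3],"rot":[0,0,-65],"claw":1}]' 60
python3 - <<'E'
from h import *
go(604,-62,230,-2)
d=cam('wrist'); save(d,'w1.png'); P=pts(d)
m=(P[...,2]>118)&(P[...,2]<150)
c,l,st,ce=cv2.connectedComponentsWithStats(m.astype(np.uint8))
for i in range(1,c):
    if st[i,4]>30: q=P[l==i]; print(ce[i].round(),st[i,4],q.mean(0).round(1),q.min(0).round(1),q.max(0).round(1))
E
```

```text
t: 1.25
tcp_pos: [533.6, -165.5, 233.2]
eef_rot: [0.0, 0.718, 0.696, 0.0]
ft_force: [0.1, -1.0, 0.4]
width: 85.6
finger_force: 0.0
offset [10.55, 6.73, 0.32] rot [0.0, 0.0, 0.3] dist 125 t 1.2 tcp [ 533.6 -165.5  233.2] w 85.6 F [ 0.1 -1.   0.4] j6 -0.27
[378.  86.] 975 [603.9 -70.6 131.6] [594.5 -81.  118.2] [615.9 -59.8 135. ]
[342. 325.] 108 [ 587.5 -269.8  119.8] [ 581.7 -275.8  118. ] [ 593.8 -265.1  122.1]
```

View pics/w1.png

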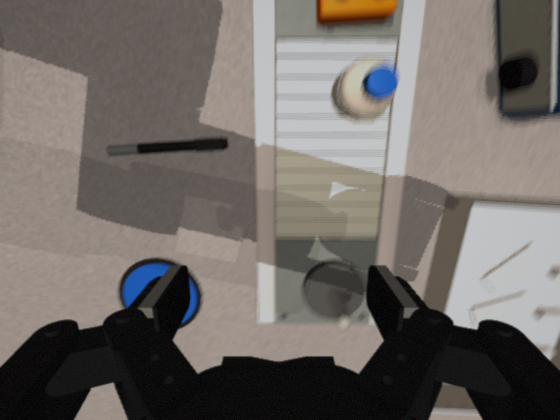

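Wrist view: the blue bottle cap is at (378,84), the mat at (160,292), and the post lies under the jaws at (340,290). Now I grasp the bottle.

```bash
python3 -m inch '[{"offset":[5,3.5,0],"rot":[0,0,0],"claw":1},{"offset":[9.7,6.8,1],"rot":[0,0,0.3],"claw":1},{"offset":[9.7,6.8,5],"rot":[0,0,0.3],"claw":1},{"offset":[9.7,6.8,9],"rot":[0,0,0.3],"claw":1},{"offset":[9.7,6.8,12],"rot":[0,0,0.3],"claw":1},{"offset":[9.7,6.8,13.5],"rot":[0,0,0.3],"claw":1},{"offset":[9.7,6.8,13.5],"rot":[0,0,0.3],"claw":1}]' 40
python3 -c "
from h import *
go(604.5,-70.4,98,-2)"
```

```text
t: 2.17
tcp_pos: [603.6, -72.7, 97.5]
eef_rot: [-0.001, 0.721, 0.693, -0.0]
ft_force: [-0.9, -1.0, -0.4]
width: 85.4
finger_force: 0.0
offset [0.24, 0.08, -0.05] rot [-0.1, -0.0, -0.3] dist 3 t 2.2 tcp [603.6 -72.7  97.5] w 85.4 F [-0.9 -1.  -0.4] j6 -0.08
```

```bash
python3 -m inch '[{"offset":[0.2,0,0],"rot":[0,0,0],"claw":0.6},{"offset":[0.2,0,0],"rot":[0,0,0],"claw":0.3},{"offset":[0.2,0,0],"rot":[0,0,0],"claw":0.3},{"offset":[0.2,0,0],"rot":[0,0,0],"claw":0.3},{"offset":[0.2,0,-1],"rot":[0,0,0],"claw":0.3},{"offset":[0.2,0,-3],"rot":[0,0,0],"claw":0.3},{"offset":[0.2,0,-6],"rot":[0,0,0],"claw":0.3},{"offset":[0.2,0,-9],"rot":[0,0,0],"claw":0.3}]' 50
python3 -c "
from h import *
go(370,-307,180,-40)"
```

```text
t: 3.18
tcp_pos: [603.5, -70.7, 189.2]
eef_rot: [-0.0, 0.721, 0.693, -0.0]
ft_force: [0.3, 0.3, -1.2]
width: 42.1
finger_force: 51.1
offset [-24.54, -22.39, 0.94] rot [-0.1, 0.0, 37.7] dist 332 t 3.2 tcp [603.5 -70.7 189.2] w 42.1 F [ 0.3  0.3 -1.2] j6 -0.08
```

```bash
python3 -m inch '[{"offset":[-4,-3.7,0],"rot":[0,0,6],"claw":0.3},{"offset":[-8,-7.4,0],"rot":[0,0,12],"claw":0.3},{"offset":[-12,-11.1,0],"rot":[0,0,18],"claw":0.3},{"offset":[-16,-14.8,0],"rot":[0,0,24],"claw":0.3},{"offset":[-20,-18.5,1],"rot":[0,0,30],"claw":0.3},{"offset":[-24.5,-22.4,4],"rot":[0,0,37],"claw":0.3},{"offset":[-24.5,-22.4,8],"rot":[0,0,38],"claw":0.3},{"offset":[-24.5,-22.4,10],"rot":[0,0,38],"claw":0.3}]' 
python3 -c "
from h import *
go(370,-307,50.5,-40)"
```

```text
t: 4.18
tcp_pos: [368.8, -306.7, 86.8]
eef_rot: [-0.001, 0.908, 0.419, -0.001]
ft_force: [0.3, -0.0, -0.5]
width: 42.0
finger_force: 54.7
offset [0.06, 0.12, 3.63] rot [-0.1, 0.0, -0.4] dist 36 t 4.2 tcp [ 368.8 -306.7   86.8] w 42.0 F [ 0.3 -0.  -0.5] j6 0.01
```

```bash
python3 -m inch '[{"offset":[0,0,2],"rot":[0,0,0],"claw":0.3},{"offset":[0,0,3],"rot":[0,0,0],"claw":0.3},{"offset":[0,0,3.4],"rot":[0,0,0],"claw":0.3},{"offset":[0,0,3.6],"rot":[0,0,0],"claw":0.3},{"offset":[0,0,3.7],"rot":[0,0,0],"claw":0.3},{"offset":[0,0,3.7],"rot":[0,0,0],"claw":0.3}]'
python3 -c "
from h import *
go(370,-307,50.5,-40)"
```

```text
t: 4.92
tcp_pos: [370.5, -306.5, 54.3]
eef_rot: [-0.0, 0.907, 0.42, -0.0]
ft_force: [-8.7, 7.9, 42.9]
width: 42.1
finger_force: 59.3
offset [-0.08, -0.01, 0.38] rot [-0.0, -0.0, -0.3] dist 4 t 4.9 tcp [ 370.5 -306.5   54.3] w 42.1 F [-8.7  7.9 42.9] j6 0.01
```

```bash
python3 -m inch '[{"offset":[0,0,-0.2],"rot":[0,0,0],"claw":0.3},{"offset":[0,0,-0.2],"rot":[0,0,0],"claw":0.45},{"offset":[0,0,-0.2],"rot":[0,0,0],"claw":0.7},{"offset":[0,0,-0.2],"rot":[0,0,0],"claw":1},{"offset":[0,0,-0.2],"rot":[0,0,0],"claw":1},{"offset":[0,0,-3],"rot":[0,0,0],"claw":1},{"offset":[0,0,-8],"rot":[0,0,0],"claw":1},{"offset":[0,0,-13],"rot":[0,0,0],"claw":1}]' 
python3 - <<'E'
from h import *
go(586,-118,150,88)
d=cam('scene'); P=pts(d); hsv=cv2.cvtColor(d['img'],cv2.COLOR_RGB2HSV)
m=(P[...,2]>40)&(P[...,2]<95)&(np.hypot(P[...,0]-370,P[...,1]+307)<60)
print(P[m].mean(0),P[m].max(0),P[m].min(0)); save(d,'s2.png',(170,60,450,270),2.5)
E
```

```text
t: 5.92
tcp_pos: [370.2, -306.4, 182.2]
eef_rot: [-0.001, 0.907, 0.42, -0.0]
ft_force: [0.7, -0.5, -0.0]
width: 85.5
finger_force: 0.0
offset [28.32, 4.29, 3.21] rot [-0.1, 0.0, 51.7] dist 288 t 5.9 tcp [ 370.2 -306.4  182.2] w 85.5 F [ 0.7 -0.5 -0. ] j6 0.01
[ 378.85699936 -296.13459724   63.35759917] [ 397.21014177 -280.59471018   91.77110685] [ 353.90300239 -320.90741779   40.40093958]
```

View pics/s2.png

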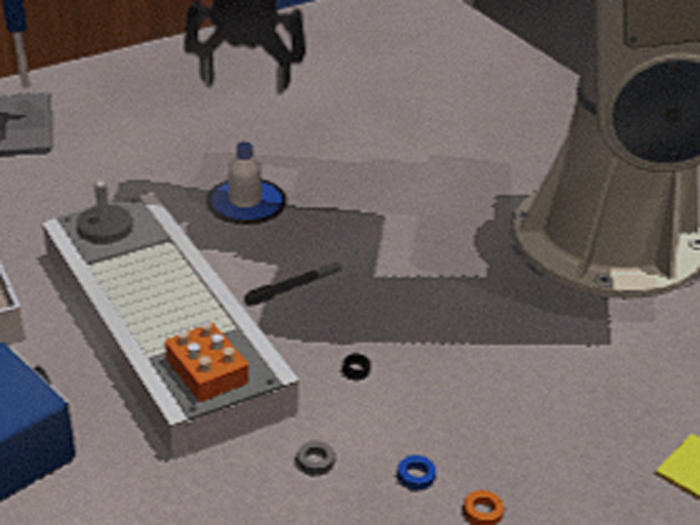

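The bottle stands on the mat at (245,185). Now I move over the cover with the fingers shut.

```bash
python3 -c "
from h import *
go(586,-118,140,-2)"
```

```text
offset [28.32, 3.93, 4.85] rot [0.4, 0.1, -38.3] dist 290 t 6.0 tcp [ 372.7 -308.4  188.2] w 85.5 F [ 1.9 -2.4  4.4] j6 0.01
```

```bash
python3 -m inch '[{"offset":[5,0.7,0],"rot":[0,0,-7],"claw":0.5},{"offset":[10,1.4,0],"rot":[0,0,-14],"claw":0},{"offset":[15,2.1,0],"rot":[0,0,-21],"claw":0},{"offset":[20,2.8,0],"rot":[0,0,-28],"claw":0},{"offset":[24,3.3,1],"rot":[0,0,-34],"claw":0},{"offset":[27,3.8,3],"rot":[0,0,-38.3],"claw":0},{"offset":[28.3,3.9,4],"rot":[0,0,-38.3],"claw":0},{"offset":[28.3,3.9,4],"rot":[0,0,-38.3],"claw":0}]' 
python3 - <<'E'
from h import *
d=cam('wrist'); save(d,'w2.png'); go(586,-118,75,-2)
P=pts(d)
# post top, foot
m=(P[...,2]>105)&(P[...,2]<128)&(np.hypot(P[...,0]-587,P[...,1]+270)<40)
print('post',m.sum(), P[m].mean(0) if m.any() else '')
print(d['world_from_camera'].round(3).tolist(),d['f'],d['cx'],d['cy'])
E
```

```text
t: 6.98
tcp_pos: [582.5, -115.6, 140.1]
eef_rot: [-0.001, 0.719, 0.695, -0.001]
ft_force: [0.3, -0.2, -0.5]
width: 0.2
finger_force: 0.0
offset [-0.17, 0.37, 6.58] rot [-0.1, 0.0, -0.0] dist 66 t 7.0 tcp [ 582.4 -116.2  140.8] w -0.4 F [ 0.   0.7 -1. ] j6 -0.16
post 0 
[[0.999, -0.034, -0.012, 584.411], [-0.036, -0.958, -0.284, -44.24], [-0.002, 0.284, -0.959, 259.757], [0.0, 0.0, 0.0, 1.0]] 300.74955461652206 277.78575024048916 214.65429770859214
```

View pics/w2.png

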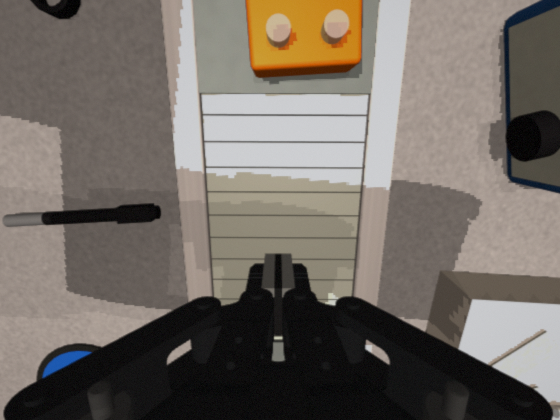

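The end-cover edge is at row 93, and the slat gaps are at rows 115, 141, 167, 191, 215, 238 and 259. I convert these to world positions.

```bash
python3 - <<'E'
from h import *
d=cam('wrist')
for v in (93,115,141,167,191,215,238,259):
    print(v,onz(d,285,v,50).round(1),end=' ')
print([onz(d,u,v,54 if o else 50).round(1).tolist() for u,v,o in [(202,93,0),(368,93,0),(210,238,0),(359,238,0)]])
E
```

```text
93 [589.5 -24.7  50. ] 115 [589.1 -38.4  50. ] 141 [588.6 -55.1  50. ] 167 [588.1 -72.8  50. ] 191 [587.6 -89.8  50. ] 215 [ 587.  -107.7   50. ] 238 [ 586.5 -125.6   50. ] 259 [ 586.  -142.7   50. ] [[535.4, -22.8, 50.0], [643.5, -26.7, 50.0], [530.5, -123.6, 50.0], [641.7, -127.6, 50.0]]
```

```bash
python3 -m inch '[{"offset":[-3,0.2,0],"rot":[0,0,0],"claw":0},{"offset":[-5.2,0.47,3],"rot":[0,0,0],"claw":0},{"offset":[-5.2,0.47,6],"rot":[0,0,0],"claw":0},{"offset":[-5.2,0.47,6.6],"rot":[0,0,0],"claw":0},{"offset":[-5.2,0.47,7],"rot":[0,0,0],"claw":0},{"offset":[-5.2,0.47,7.2],"rot":[0,0,0],"claw":0},{"offset":[-5.2,0.47,7.2],"rot":[0,0,0],"claw":0},{"offset":[-5.2,0.47,7.2],"rot":[0,0,0],"claw":0}]' | egrep 'tcp|ft'
for k in 1; do
python3 -m inch '[{"offset":[0,0,-1],"rot":[0,0,0],"claw":0},{"offset":[1.73,0,-1],"rot":[0,0,0],"claw":0},{"offset":[1.73,0,-0.5],"rot":[0,0,0],"claw":0},{"offset":[1.73,0,0],"rot":[0,0,0],"claw":0},{"offset":[1.73,0,0],"rot":[0,0,0],"claw":0},{"offset":[1.73,0,0],"rot":[0,0,0],"claw":0},{"offset":[1.73,0,0],"rot":[0,0,0],"claw":0}]' | egrep 'tcp|ft'
done
python3 -m inch '[{"offset":[0,0,-1],"rot":[0,0,0],"claw":0},{"offset":[1.73,0,-1],"rot":[0,0,0],"claw":0},{"offset":[1.73,0,-0.5],"rot":[0,0,0],"claw":0},{"offset":[1.73,0,0],"rot":[0,0,0],"claw":0},{"offset":[1.73,0,0],"rot":[0,0,0],"claw":0},{"offset":[1.73,0,0],"rot":[0,0,0],"claw":0},{"offset":[1.73,0,0],"rot":[0,0,0],"claw":0}]' | egrep 'tcp|ft'
```

```text
tcp_pos: [586.7, -168.0, 69.8]
ft_force: [-0.3, -0.6, 1.3]
tcp_pos: [586.6, -150.6, 69.1]
ft_force: [-0.2, 5.8, 2.4]
tcp_pos: [587.3, -133.2, 69.1]
ft_force: [-0.6, 3.9, 6.2]
```

```bash

python3 -m inch '[{"offset":[0,0,-1],"rot":[0,0,0],"claw":0},{"offset":[1.73,0,-1],"rot":[0,0,0],"claw":0},{"offset":[1.73,0,-0.5],"rot":[0,0,0],"claw":0},{"offset":[1.73,0,0],"rot":[0,0,0],"claw":0},{"offset":[1.73,0,0],"rot":[0,0,0],"claw":0},{"offset":[1.73,0,0],"rot":[0,0,0],"claw":0},{"offset":[1.73,0,0],"rot":[0,0,0],"claw":0}]' | egrep 'tcp|ft'
python3 -m inch '[{"offset":[0,0,-1],"rot":[0,0,0],"claw":0},{"offset":[1.73,0,-1],"rot":[0,0,0],"claw":0},{"offset":[1.73,0,-0.5],"rot":[0,0,0],"claw":0},{"offset":[1.73,0,0],"rot":[0,0,0],"claw":0},{"offset":[1.73,0,0],"rot":[0,0,0],"claw":0},{"offset":[1.73,0,0],"rot":[0,0,0],"claw":0},{"offset":[1.73,0,0],"rot":[0,0,0],"claw":0}]' | egrep 'tcp|ft'
python3 -m inch '[{"offset":[0,0,-1],"rot":[0,0,0],"claw":0},{"offset":[1.73,0,-1],"rot":[0,0,0],"claw":0},{"offset":[1.73,0,-0.5],"rot":[0,0,0],"claw":0},{"offset":[1.73,0,0],"rot":[0,0,0],"claw":0},{"offset":[1.73,0,0],"rot":[0,0,0],"claw":0},{"offset":[1.73,0,0],"rot":[0,0,0],"claw":0},{"offset":[1.73,0,0],"rot":[0,0,0],"claw":0}]' | egrep 'tcp|ft'
python3 -m inch '[{"offset":[0,0,-1],"rot":[0,0,0],"claw":0},{"offset":[1.73,0,-1],"rot":[0,0,0],"claw":0},{"offset":[1.73,0,-0.5],"rot":[0,0,0],"claw":0},{"offset":[1.73,0,0],"rot":[0,0,0],"claw":0},{"offset":[1.73,0,0],"rot":[0,0,0],"claw":0},{"offset":[1.73,0,0],"rot":[0,0,0],"claw":0},{"offset":[1.73,0,0],"rot":[0,0,0],"claw":0}]' | egrep 'tcp|ft'
```

```text
tcp_pos: [587.9, -115.4, 70.1]
ft_force: [-4.1, 5.9, 18.4]
tcp_pos: [588.4, -98.4, 69.5]
ft_force: [-2.9, 4.4, 14.2]
tcp_pos: [588.9, -81.2, 69.1]
ft_force: [-0.7, 5.8, 2.9]
tcp_pos: [589.5, -64.4, 69.1]
ft_force: [-0.5, 0.7, 1.6]
```

```bash

python3 -m inch '[{"offset":[0,0,-1],"rot":[0,0,0],"claw":0},{"offset":[-2.83,0,-1],"rot":[0,0,0],"claw":0},{"offset":[-2.83,0,-0.5],"rot":[0,0,0],"claw":0},{"offset":[-2.83,0,0],"rot":[0,0,0],"claw":0},{"offset":[-2.83,0,0],"rot":[0,0,0],"claw":0},{"offset":[-2.83,0,0],"rot":[0,0,0],"claw":0},{"offset":[-2.83,0,0],"rot":[0,0,0],"claw":0}]' | egrep 'tcp|ft'
python3 -m inch '[{"offset":[0,0,-1],"rot":[0,0,0],"claw":0},{"offset":[-4.5,0,-1],"rot":[0,0,0],"claw":0},{"offset":[-4.5,0,-0.5],"rot":[0,0,0],"claw":0},{"offset":[-4.5,0,0],"rot":[0,0,0],"claw":0},{"offset":[-4.5,0,0],"rot":[0,0,0],"claw":0},{"offset":[-4.5,0,0],"rot":[0,0,0],"claw":0},{"offset":[-4.5,0,0],"rot":[0,0,0],"claw":0}]' | egrep 'tcp|ft'
python3 -m inch '[{"offset":[0,0,-1],"rot":[0,0,0],"claw":0},{"offset":[0,0,-9],"rot":[0,0,0],"claw":0},{"offset":[0,0,-9],"rot":[0,0,0],"claw":0},{"offset":[0,0,-9],"rot":[0,0,0],"claw":0}]' | egrep 'tcp|ft'
python3 -c "
from h import *
go(587.5,-220,170,-2)"
```

```text
tcp_pos: [588.6, -92.2, 69.2]
ft_force: [-0.7, 0.5, 2.1]
tcp_pos: [587.0, -137.0, 69.2]
ft_force: [-1.4, 0.8, 2.6]
tcp_pos: [588.0, -137.7, 160.8]
ft_force: [1.0, -0.3, -1.6]
offset [-8.23, 0.23, -0.92] rot [0.2, 0.0, 0.0] dist 83 t 15.6 tcp [ 588.  -137.7  160.8] w 0.2 F [ 1.  -0.3 -1.6] j6 -0.2
```

The brace is the centre slat, y about -116. Now I look at the post.

```bash
python3 -m inch '[{"offset":[-2.5,0,0],"rot":[0,0,0],"claw":1},{"offset":[-2.5,0,-2],"rot":[0,0,0],"claw":1},{"offset":[-2.5,0,-4],"rot":[0,0,0],"claw":1},{"offset":[-2.5,0,-4],"rot":[0,0,0],"claw":1},{"offset":[-2.5,0,-4],"rot":[0,0,0],"claw":1}]' 100| egrep 'tcp|ft'
python3 - <<'E'
from h import *
d=cam('wrist'); save(d,'w3.png',(200,200,450,420),2.5); P=pts(d)
m=(P[...,2]>117)&(P[...,2]<130)&(np.hypot(P[...,0]-587,P[...,1]+270)<25)
q=P[m]; print('post',m.sum(), q.mean(0), q.min(0),q.max(0), np.argwhere(m).mean(0))
m=(P[...,2]>63)&(P[...,2]<69)&(np.hypot(P[...,0]-587,P[...,1]+270)<50)
q=P[m];c=cv2.minEnclosingCircle(q[:,:2].astype(np.float32)); print('foot',m.sum(),c)
go(587.5,-270,102,-2)
E
```

```text
tcp_pos: [585.4, -162.3, 197.4]
ft_force: [0.9, -0.1, 0.3]
post 100 [ 587.57761538 -267.38788814  118.86842945] [ 581.58925907 -271.9047898   117.00652569] [ 593.67723955 -264.25403075  121.18817335] [355.89 286.37]
foot 2832 ((588.0557861328125, -270.7861328125), 34.285037994384766)
offset [-10.77, 0.6, 9.53] rot [-0.1, -0.0, 0.0] dist 144 t 16.2 tcp [ 585.4 -162.2  197.4] w 85.3 F [ 0.2  0.1 -0.6] j6 -0.24
```

View pics/w3.png

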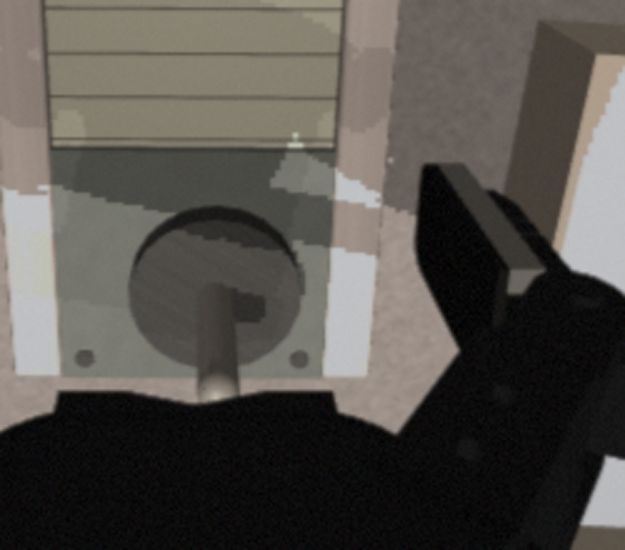

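The post is clear; its foot centre is at (588,-270.8). I grasp it.

```bash
python3 -m inch '[{"offset":[-5,0.3,0],"rot":[0,0,0],"claw":1},{"offset":[-10,0.6,0],"rot":[0,0,0],"claw":1},{"offset":[-10.85,0.65,2],"rot":[0,0,0],"claw":1},{"offset":[-10.85,0.65,5],"rot":[0,0,0],"claw":1},{"offset":[-10.85,0.65,8],"rot":[0,0,0],"claw":1},{"offset":[-10.85,0.65,9.5],"rot":[0,0,0],"claw":1},{"offset":[-10.85,0.65,9.5],"rot":[0,0,0],"claw":0.6},{"offset":[-10.85,0.65,9.5],"rot":[0,0,0],"claw":0.4}]' | egrep 'tcp|ft'
python3 -m inch '[{"offset":[0,0,0],"rot":[0,0,0],"claw":0},{"offset":[0,0,0],"rot":[0,0,0],"claw":0},{"offset":[0,0,0],"rot":[0,0,0],"claw":0},{"offset":[0,0,0],"rot":[0,0,0],"claw":0},{"offset":[0,0,0],"rot":[0,0,0],"claw":0}]' 110
python3 -c "
from h import *
go(587.2,-116.2,130,-2)"
```

```text
tcp_pos: [589.7, -271.2, 104.9]
ft_force: [0.2, -0.5, 1.2]
t: 17.88
tcp_pos: [589.4, -271.4, 105.2]
eef_rot: [0.001, 0.719, 0.695, 0.0]
ft_force: [-2.5, 1.4, 6.4]
width: 11.4
finger_force: 107.2
offset [15.5, -0.75, -2.49] rot [0.1, 0.0, 0.0] dist 157 t 17.9 tcp [ 589.4 -271.4  105.2] w 11.4 F [-2.5  1.4  6.4] j6 -0.4
```

```bash
python3 -m inch '[{"offset":[0,0,-1],"rot":[0,0,0],"claw":0},{"offset":[0,0,-3],"rot":[0,0,0],"claw":0},{"offset":[4,0,-3],"rot":[0,0,0],"claw":0},{"offset":[8,-0.1,-3],"rot":[0,0,0],"claw":0},{"offset":[12,-0.1,-3],"rot":[0,0,0],"claw":0},{"offset":[15,-0.2,-3],"rot":[0,0,0],"claw":0},{"offset":[15.5,-0.7,-3],"rot":[0,0,0],"claw":0},{"offset":[15.5,-0.7,-3],"rot":[0,0,0],"claw":0}]' 
python3 -c "
from h import *
go(587.8,-116.4,101.5,-2)
d=cam('wrist'); save(d,'w4.png')"
```

```text
t: 18.88
tcp_pos: [587.3, -116.1, 134.9]
eef_rot: [0.0, 0.719, 0.695, 0.0]
ft_force: [-1.5, -1.4, -5.0]
width: 11.5
finger_force: 107.4
offset [-0.03, 0.05, 3.34] rot [0.0, 0.0, 0.1] dist 33 t 18.9 tcp [ 587.3 -116.1  134.9] w 11.5 F [-1.5 -1.4 -5. ] j6 -0.16
```

View pics/w4.png

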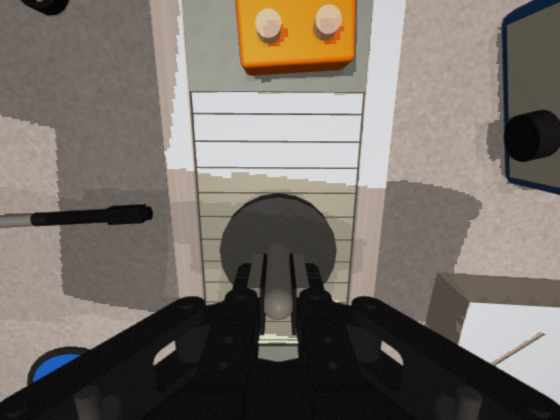

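The post is held upright, with the foot at (278,245). I lower it.

```bash
python3 -m inch '[{"offset":[0,0,1],"rot":[0,0,0],"claw":0},{"offset":[0,0,2],"rot":[0,0,0],"claw":0},{"offset":[0,0,2.7],"rot":[0,0,0],"claw":0},{"offset":[0,0,3.1],"rot":[0,0,0],"claw":0},{"offset":[0,0,3.3],"rot":[0,0,0],"claw":0},{"offset":[0,0,3.4],"rot":[0,0,0],"claw":0},{"offset":[0,0,3.4],"rot":[0,0,0],"claw":0},{"offset":[0,0,3.4],"rot":[0,0,0],"claw":0}]'
```

```text
t: 19.92
tcp_pos: [587.4, -116.1, 100.5]
eef_rot: [0.0, 0.719, 0.695, 0.0]
ft_force: [-3.2, -0.7, 2.9]
width: 11.3
finger_force: 108.0
```

```bash
python3 -m inch '[{"offset":[0,0,0],"rot":[0,0,0],"claw":0.12},{"offset":[0,0,0],"rot":[0,0,0],"claw":0.2},{"offset":[0,0,0],"rot":[0,0,0],"claw":0.3},{"offset":[0,0,0],"rot":[0,0,0],"claw":0.5},{"offset":[0,0,0],"rot":[0,0,0],"claw":0.7},{"offset":[0,0,-3],"rot":[0,0,0],"claw":1},{"offset":[0,0,-7],"rot":[0,0,0],"claw":1},{"offset":[0,0,-10],"rot":[0,0,0],"claw":1}]' 60
python3 -m inch '[{"offset":[5,0,0],"rot":[0,0,0],"claw":1},{"offset":[10,0,0],"rot":[0,0,0],"claw":1},{"offset":[10,0,0],"rot":[0,0,0],"claw":1}]' | egrep 'tcp|ft'
python3 - <<'E'
from h import *
d=cam('wrist'); save(d,'w5.png',(100,150,500,420),2); P=pts(d)
r=np.hypot(P[...,0]-587,P[...,1]+116)
m=(P[...,2]>60)&(P[...,2]<65)&(r<50); q=P[m]
c=cv2.minEnclosingCircle(q[:,:2].astype(np.float32)); print('foot',m.sum(),c)
A=np.c_[q[:,:2]-[587,-116],np.ones(len(q))]; print('plane',np.linalg.lstsq(A,q[:,2],rcond=None)[0])
m=(P[...,2]>114)&(P[...,2]<130)&(r<25); q=P[m]; print('top',q.min(0),q.max(0))
go(557,367,200,0)
d=cam('scene'); P=pts(d); hsv=cv2.cvtColor(d['img'],cv2.COLOR_RGB2HSV)
for k,h,x,y in(('green',65,557,367),('blue',113,460,226)):
    m=(abs(hsv[...,0].astype(int)-h)<14)&(hsv[...,1]>120)&(np.hypot(P[...,0]-x,P[...,1]-y)<80)&(P[...,2]<30); print(k,m.sum(),P[m].mean(0).round(1))
E
```

```text
t: 20.92
tcp_pos: [587.8, -116.1, 201.7]
eef_rot: [0.0, 0.719, 0.695, 0.0]
ft_force: [1.2, -0.4, -0.2]
width: 85.4
finger_force: 0.0
tcp_pos: [590.9, -13.3, 200.3]
ft_force: [0.3, -0.0, -0.7]
foot 2435 ((586.2518310546875, -115.71170043945312), 34.03031539916992)
plane [ 2.68990272e-04 -8.12677199e-05  6.09530692e+01]
top [ 580.36019367 -120.2069128   114.01208071] [ 591.86469473 -109.85477252  117.56326429]
offset [38.05, -4.6, 0.01] rot [0.0, 0.0, -1.8] dist 383 t 21.4 tcp [590.9 -14.8 200.2] w 85.7 F [-0.9 -0.1 -0.1] j6 0.0
green 259 [556.4 367.7  12.8]
blue 139 [460.6 225.6  11.8]
```

View pics/w5.png

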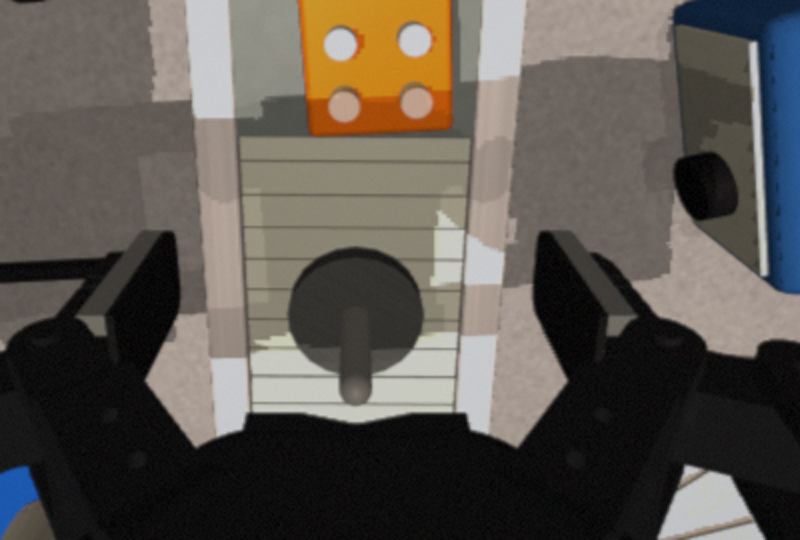

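The post stands level (slopes about 0.0003), centred at about (587,-115.8). Next is the green ring.

```bash
python3 -m inch '[{"offset":[5.5,-0.6,0],"rot":[0,0,-5],"claw":1},{"offset":[11,-1.3,0],"rot":[0,0,-10],"claw":1},{"offset":[16.5,-2,0],"rot":[0,0,-15],"claw":1},{"offset":[22,-2.6,0],"rot":[0,0,-20],"claw":1},{"offset":[27.5,-3.3,0],"rot":[0,0,-25],"claw":1},{"offset":[33,-4,2],"rot":[0,0,-30],"claw":0.75},{"offset":[38,-4.6,4],"rot":[0,0,-35],"claw":0.75},{"offset":[38,-4.6,6],"rot":[0,0,-35],"claw":0.75}]' |egrep 'tcp|wid'
cat >> h.py <<'E'
def ring(h,x,y,zt=13,r=70):
    d=cam('wrist'); P=pts(d); hsv=cv2.cvtColor(d['img'],cv2.COLOR_RGB2HSV)
    near=np.hypot(P[...,0]-x,P[...,1]-y)<r
    c=(hsv[...,2]<60) if h is None else (abs(hsv[...,0].astype(int)-h)<14)&(hsv[...,1]>110)
    m=near&c&(P[...,2]>zt-3)&(P[...,2]<zt+4)
    n,l,st,ce=cv2.connectedComponentsWithStats(m.astype(np.uint8)); i=1+np.argmax(st[1:,4]); q=P[l==i]
    c,rr=cv2.minEnclosingCircle(q[:,:2].astype(np.float32)); print('ring',st[i,4],np.round(c,1),'dia',round(2*rr,1),'z',np.median(q[:,2]).round(1),'px',ce[i].round())
    return d,c
E
python3 - <<'E'
from h import *
d,c=ring(65,557,367); go(c[0],c[1],20,33); save(d,'w6.png')
E
```

```text
tcp_pos: [558.3, 367.5, 139.3]
width: 64.1
ring 1725 [554.2 364.3] dia 47.1 z 11.8 px [273. 213.]
offset [0.12, -0.2, 11.62] rot [-0.2, 0.0, 0.1] dist 116 t 22.4 tcp [557.  364.6 136.2] w 64.1 F [-1.2 -1.6 -2.3] j6 0.0
```

View pics/w6.png

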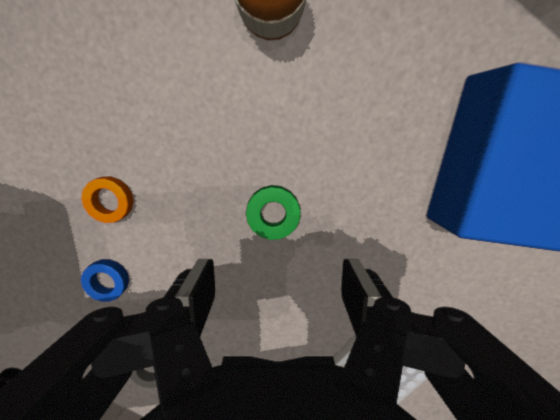

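The green ring is at (273,213), 47 mm across. I descend to grasp it.

```bash
python3 -m inch '[{"offset":[0,-0.1,4],"rot":[0,0,0],"claw":0.75},{"offset":[0,-0.1,8],"rot":[0,0,0],"claw":0.75},{"offset":[0,-0.1,10],"rot":[0,0,0],"claw":0.75},{"offset":[0,-0.1,10],"rot":[0,0,0],"claw":0.75},{"offset":[0,-0.1,10],"rot":[0,0,0],"claw":0.75}]' |egrep 'tcp|ft'
python3 - <<'E'
from h import *
go(554.2,364.3,20,33)
d,c=ring(65,557,367); go(c[0],c[1],20,33)
E
```

```text
tcp_pos: [558.3, 364.7, 41.6]
ft_force: [0.1, -0.7, 0.4]
offset [0.19, -0.37, 2.16] rot [0.1, 0.0, -0.0] dist 22 t 23.1 tcp [558.3 364.7  41.6] w 63.9 F [ 0.1 -0.7  0.4] j6 0.0
ring 4180 [554.  364.3] dia 47.6 z 11.8 px [273. 258.]
offset [0.17, -0.41, 2.18] rot [0.1, 0.0, -0.0] dist 22 t 23.1 tcp [558.3 365.   41.8] w 64.1 F [-0.   0.5 -0.5] j6 0.0
```

```bash
python3 -m inch '[{"offset":[0.15,-0.4,1],"rot":[0,0,0],"claw":0.75},{"offset":[0.15,-0.4,1.8],"rot":[0,0,0],"claw":0.75},{"offset":[0.15,-0.4,2.15],"rot":[0,0,0],"claw":0.75},{"offset":[0.15,-0.4,2.15],"rot":[0,0,0],"claw":0.65},{"offset":[0.15,-0.4,2.15],"rot":[0,0,0],"claw":0.4},{"offset":[0.15,-0.4,2.15],"rot":[0,0,0],"claw":0.4},{"offset":[0.15,-0.4,2.15],"rot":[0,0,0],"claw":0.4},{"offset":[0.15,-0.4,2.15],"rot":[0,0,0],"claw":0.4}]' 60
```

```text
t: 24.12
tcp_pos: [553.8, 364.4, 19.7]
eef_rot: [0.0, 0.477, 0.879, 0.001]
ft_force: [1.0, -0.2, 5.1]
width: 47.6
finger_force: 63.9
```

```bash
python3 -m inch '[{"offset":[0,0,-2],"rot":[0,0,0],"claw":0.4},{"offset":[0,0,-7],"rot":[0,0,0],"claw":0.4},{"offset":[0,0,-13],"rot":[0,0,0],"claw":0.4},{"offset":[0,0,-16],"rot":[0,0,0],"claw":0.4},{"offset":[0,0,-16],"rot":[0,0,0],"claw":0.4}]'
python3 -c "
from h import *
d,c=ring(65,557,367,zt=175,r=60)
s=arm.observe();print('ring-tcp',np.array(c)-s['tcp_pos'][:2])
go(587.4,-115.8,175,-5)"
```

```text
t: 24.75
tcp_pos: [554.4, 364.7, 182.7]
eef_rot: [0.001, 0.477, 0.879, 0.003]
ft_force: [-0.8, 0.7, -1.2]
width: 46.9
finger_force: 62.3
ring 5559 [553.5 363.8] dia 48.9 z 174.7 px [278. 280.]
ring-tcp [ 0.2160772  -0.16416057]
offset [-42.08, -23.29, 0.47] rot [0.1, -0.0, 38.0] dist 481 t 24.8 tcp [553.3 364.  180.2] w 47.0 F [ 0.2  0.2 -1.7] j6 0.0
```

```bash
python3 -m inch '[{"offset":[-5,-2.8,0],"rot":[0,0,5],"claw":0.4},{"offset":[-10,-5.5,0],"rot":[0,0,10],"claw":0.4},{"offset":[-15.5,-8.6,0],"rot":[0,0,15],"claw":0.4},{"offset":[-21,-11.6,0],"rot":[0,0,20],"claw":0.4},{"offset":[-26.5,-14.6,0],"rot":[0,0,25],"claw":0.4},{"offset":[-32,-17.7,0],"rot":[0,0,30],"claw":0.4},{"offset":[-37,-20.5,0],"rot":[0,0,35],"claw":0.4},{"offset":[-41,-22.7,0],"rot":[0,0,38],"claw":0.4}]' | egrep 'wid|fing'
python3 -m inch '[{"offset":[0,0,0],"rot":[0,0,0],"claw":0.4},{"offset":[0,0,0],"rot":[0,0,0],"claw":0.4},{"offset":[0,0,0],"rot":[0,0,0],"claw":0.4}]' | egrep 'wid|fing'
python3 -c "
from h import *
d,c=ring(65,587,-116,zt=170,r=60)
s=arm.observe();print('ring-tcp',np.array(c)-s['tcp_pos'][:2])
go(587.4,-115.8,140,-5)"
```

```text
width: 47.3
finger_force: 62.3
width: 47.3
finger_force: 62.2
ring 5596 [ 584.8 -103.4] dia 48.8 z 170.0 px [278. 280.]
ring-tcp [-1.04032899 -0.92772497]
offset [-1.32, 0.28, 3.82] rot [-0.1, -0.0, 0.1] dist 40 t 26.2 tcp [ 585.8 -102.4  178.2] w 47.3 F [ 0.2 -0.5 -1.6] j6 -0.09
```

```bash
python3 -m inch '[{"offset":[-1.3,0.3,1],"rot":[0,0,0],"claw":0.4},{"offset":[-1.3,0.3,2.5],"rot":[0,0,0],"claw":0.4},{"offset":[-1.3,0.3,3],"rot":[0,0,0],"claw":0.4},{"offset":[-1.3,0.3,3],"rot":[0,0,0],"claw":0.4},{"offset":[-1.3,0.3,3],"rot":[0,0,0],"claw":0.4}]' | egrep 'wid|fing'
python3 - <<'E'
from h import *
go(587.4,-115.8,82,-5)
d=cam('wrist'); P=pts(d); save(d,'w7.png',(180,180,380,380),3)
E
```

```text
width: 47.3
finger_force: 62.3
offset [0.1, -0.09, 6.68] rot [0.0, -0.0, 0.0] dist 67 t 26.9 tcp [ 588.2 -116.9  148.8] w 47.3 F [ 0.6 -0.1 -1.6] j6 -0.11
```

View pics/w7.png

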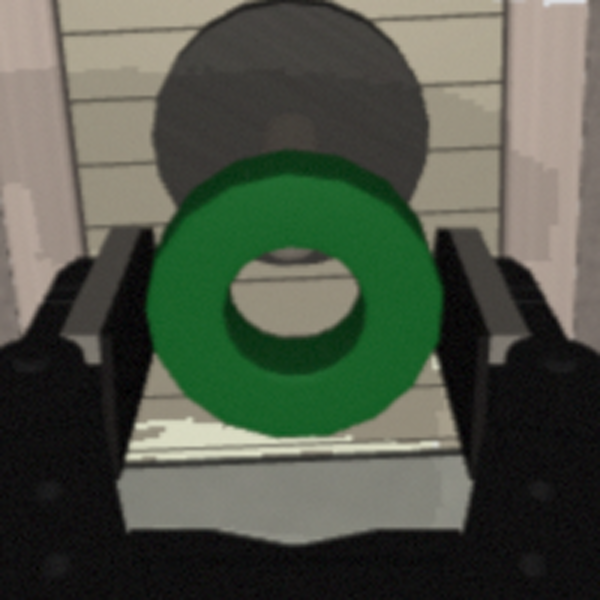

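The hole is centred on the post laterally (columns 295 and 293). I descend.

```bash
python3 -m inch '[{"offset":[0.1,-0.1,0.5],"rot":[0,0,0],"claw":0.4},{"offset":[0.1,-0.1,1.5],"rot":[0,0,0],"claw":0.4},{"offset":[0.1,-0.1,2.3],"rot":[0,0,0],"claw":0.4},{"offset":[0.1,-0.1,3],"rot":[0,0,0],"claw":0.4},{"offset":[0.1,-0.1,3],"rot":[0,0,0],"claw":0.4}]' | egrep 'tcp|ft|wid|fing'
```

```text
tcp_pos: [586.6, -115.8, 117.8]
ft_force: [-0.0, 0.4, -1.7]
width: 47.0
finger_force: 62.3
```

```bash
python3 -m inch '[{"offset":[0,0,1],"rot":[0,0,0],"claw":0.4},{"offset":[0,0,2],"rot":[0,0,0],"claw":0.4},{"offset":[0,0,2.8],"rot":[0,0,0],"claw":0.4},{"offset":[0,0,3.2],"rot":[0,0,0],"claw":0.4},{"offset":[0,0,3.5],"rot":[0,0,0],"claw":0.4},{"offset":[0,0,3.5],"rot":[0,0,0],"claw":0.4}]' | egrep 'tcp|ft|wid|fing'
```

```text
tcp_pos: [587.0, -115.8, 83.5]
ft_force: [-0.8, 0.7, -1.6]
width: 47.1
finger_force: 62.3
```

```bash
python3 -m inch '[{"offset":[0,0,0.15],"rot":[0,0,0],"claw":0.45},{"offset":[0,0,0.15],"rot":[0,0,0],"claw":0.55},{"offset":[0,0,0.15],"rot":[0,0,0],"claw":0.62},{"offset":[0,0,0.15],"rot":[0,0,0],"claw":0.75},{"offset":[0,0,-1],"rot":[0,0,0],"claw":0.85},{"offset":[0,0,-5],"rot":[0,0,0],"claw":0.85},{"offset":[0,0,-10],"rot":[0,0,0],"claw":0.85},{"offset":[0,0,-10],"rot":[0,0,0],"claw":0.85}]' | egrep 'tcp|ft|wid|fing'
python3 - <<'E'
from h import *
d=cam('wrist'); save(d,'w8.png',(180,150,380,350),3); P=pts(d); hsv=cv2.cvtColor(d['img'],cv2.COLOR_RGB2HSV)
m=(abs(hsv[...,0].astype(int)-65)<14)&(hsv[...,1]>110)&(np.hypot(P[...,0]-587,P[...,1]+116)<40)&(P[...,2]>70)
q=P[m];A=np.c_[q[:,:2]-[587,-116],np.ones(len(q))]; print('green plane',np.linalg.lstsq(A,q[:,2],rcond=None)[0],cv2.minEnclosingCircle(q[:,:2].astype(np.float32)))
m=(P[...,2]>58)&(P[...,2]<65)&(np.hypot(P[...,0]-587,P[...,1]+116)<34); q=P[m];A=np.c_[q[:,:2]-[587,-116],np.ones(len(q))]; print('foot plane',np.linalg.lstsq(A,q[:,2],rcond=None)[0])
go(460,226,140,26)
d=cam('scene'); P=pts(d); hsv=cv2.cvtColor(d['img'],cv2.COLOR_RGB2HSV)
m=(abs(hsv[...,0].astype(int)-113)<14)&(hsv[...,1]>120)&(np.hypot(P[...,0]-460,P[...,1]-226)<80)&(P[...,2]<30); print('blue',m.sum(),P[m].mean(0).round(1))
E
```

```text
tcp_pos: [589.7, -116.4, 188.7]
ft_force: [0.3, -0.6, -0.1]
width: 72.6
finger_force: 0.0
green plane [ 0.16339614  0.38525767 79.56138413] ((589.0156860351562, -114.21595764160156), 37.64780807495117)
foot plane [ 2.96161736e-04 -5.83507768e-04  6.06238345e+01]
offset [32.97, -15.78, 4.55] rot [0.3, 0.1, -31.0] dist 368 t 29.3 tcp [ 588.4 -116.1  186.4] w 72.6 F [-0.  -0.1  0.2] j6 -0.11
blue 139 [460.5 225.9  11.9]
```

View pics/w8.png

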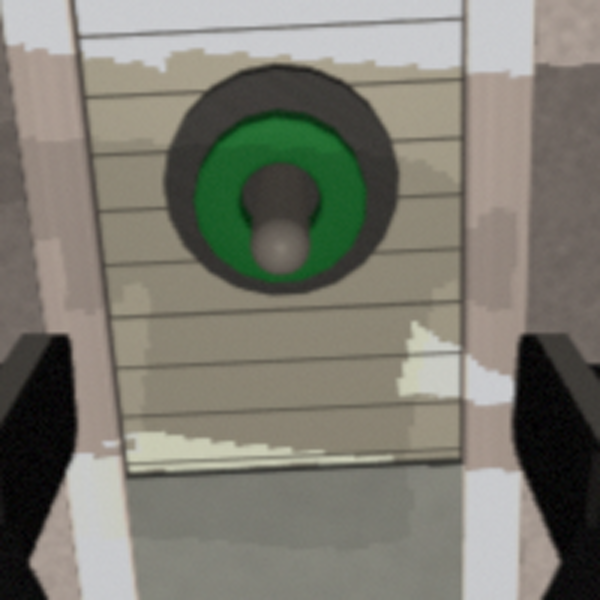

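The green ring is flat on the foot. Next is the blue ring, which is unmoved.

```bash
python3 -m inch '[{"offset":[5,-2.4,0],"rot":[0,0,-5],"claw":0.7},{"offset":[10,-4.8,0],"rot":[0,0,-10],"claw":0.7},{"offset":[15,-7.2,0],"rot":[0,0,-15],"claw":0.7},{"offset":[20,-9.6,0],"rot":[0,0,-20],"claw":0.7},{"offset":[25,-12,1],"rot":[0,0,-25],"claw":0.7},{"offset":[30,-14.4,3],"rot":[0,0,-31],"claw":0.7},{"offset":[33,-15.8,6],"rot":[0,0,-31],"claw":0.7},{"offset":[33,-15.8,8],"rot":[0,0,-31],"claw":0.7}]' |egrep 'tcp|wid'
python3 -m inch '[{"offset":[0,0,1],"rot":[0,0,0],"claw":0.7},{"offset":[0,0,2],"rot":[0,0,0],"claw":0.7},{"offset":[0,0,2],"rot":[0,0,0],"claw":0.7}]' |egrep 'tcp|wid'
python3 - <<'E'
from h import *
d,c=ring(113,460,226,r=45); go(c[0],c[1],20,26)
E
```

```text
tcp_pos: [456.1, 228.1, 101.4]
width: 59.7
tcp_pos: [458.1, 226.0, 83.1]
width: 59.4
ring 1650 [457.8 222. ] dia 39.9 z 11.8 px [277. 240.]
offset [-0.35, -0.25, 6.36] rot [-0.0, -0.0, -0.0] dist 64 t 30.8 tcp [458.5 226.2  83.6] w 59.7 F [ 0.5 -0.1  0.5] j6 0.0
```

```bash
python3 -m inch '[{"offset":[-0.35,-0.2,2],"rot":[0,0,0],"claw":0.7},{"offset":[-0.35,-0.2,5],"rot":[0,0,0],"claw":0.7},{"offset":[-0.35,-0.2,6.1],"rot":[0,0,0],"claw":0.7},{"offset":[-0.35,-0.25,6.35],"rot":[0,0,0],"claw":0.7},{"offset":[-0.35,-0.25,6.35],"rot":[0,0,0],"claw":0.5},{"offset":[-0.35,-0.25,6.35],"rot":[0,0,0],"claw":0.3},{"offset":[-0.35,-0.25,6.35],"rot":[0,0,0],"claw":0.3},{"offset":[-0.35,-0.25,6.35],"rot":[0,0,0],"claw":0.3}]' 60
python3 -m inch '[{"offset":[0,0,0],"rot":[0,0,0],"claw":0.3},{"offset":[0,0,-2],"rot":[0,0,0],"claw":0.3},{"offset":[0,0,-7],"rot":[0,0,0],"claw":0.3},{"offset":[0,0,-13],"rot":[0,0,0],"claw":0.3},{"offset":[0,0,-16],"rot":[0,0,0],"claw":0.3},{"offset":[0,0,-16],"rot":[0,0,0],"claw":0.3},{"offset":[0,0,-16],"rot":[0,0,0],"claw":0.3}]'
python3 -c "
from h import *
s=arm.observe(); d,c=ring(113,458,222,zt=s['tcp_pos'][2]-8,r=60)
print('ring-tcp',np.array(c)-s['tcp_pos'][:2])
go(587.2,-115.8,175,-5)"
```

```text
t: 31.8
tcp_pos: [458.0, 222.6, 21.2]
eef_rot: [0.0, 0.53, 0.848, 0.0]
ft_force: [-1.4, -1.2, 6.1]
width: 39.2
finger_force: 59.8
t: 32.67
tcp_pos: [457.0, 222.2, 179.6]
eef_rot: [-0.0, 0.53, 0.848, -0.0]
ft_force: [0.5, 0.2, -1.3]
width: 39.0
finger_force: 60.8
ring 3109 [455.9 221.4] dia 39.9 z 169.9 px [277. 280.]
ring-tcp [-1.08451076 -0.78102642]
offset [-36.08, -3.1, 0.4] rot [-0.1, 0.0, 31.0] dist 362 t 32.7 tcp [456.8 222.  179. ] w 39.1 F [-0.1  0.6 -1.3] j6 -0.0
```

```bash
python3 -m inch '[{"offset":[-5.2,-0.5,0],"rot":[0,0,5],"claw":0.3},{"offset":[-10.4,-0.9,0],"rot":[0,0,10],"claw":0.3},{"offset":[-15.6,-1.3,0],"rot":[0,0,15],"claw":0.3},{"offset":[-20.8,-1.8,0],"rot":[0,0,20],"claw":0.3},{"offset":[-26,-2.2,0],"rot":[0,0,25],"claw":0.3},{"offset":[-31,-2.7,0],"rot":[0,0,31],"claw":0.3},{"offset":[-34.5,-3,1],"rot":[0,0,31],"claw":0.3},{"offset":[-36,-3.1,3],"rot":[0,0,31],"claw":0.3}]' | egrep 'wid|fing'
python3 -m inch '[{"offset":[0,0,0],"rot":[0,0,0],"claw":0.3},{"offset":[0,0,0],"rot":[0,0,0],"claw":0.3},{"offset":[0,0,0],"rot":[0,0,0],"claw":0.3}]' | egrep 'tcp|wid|fing'
python3 -c "
from h import *
s=arm.observe(); d,c=ring(113,587,-116,zt=s['tcp_pos'][2]-9,r=60)
print('ring-tcp',np.array(c)-s['tcp_pos'][:2])
go(587.2,-115.8,97,-5)"
```

```text
width: 39.3
finger_force: 60.7
tcp_pos: [587.6, -113.6, 150.5]
width: 39.1
finger_force: 60.7
ring 3321 [ 586.8 -114.5] dia 40.5 z 140.7 px [278. 279.]
ring-tcp [-0.82389734 -0.97085867]
offset [-0.21, -0.04, 5.37] rot [0.0, -0.0, 0.1] dist 54 t 34.1 tcp [ 587.8 -113.7  150.7] w 39.4 F [ 1.  -0.1 -1.4] j6 -0.11
```

```bash
python3 -m inch '[{"offset":[-0.2,0,0.3],"rot":[0,0,0],"claw":0.3},{"offset":[-0.2,0,1],"rot":[0,0,0],"claw":0.3},{"offset":[-0.2,0,2],"rot":[0,0,0],"claw":0.3},{"offset":[-0.2,0,2.8],"rot":[0,0,0],"claw":0.3},{"offset":[-0.2,0,2.8],"rot":[0,0,0],"claw":0.3}]' | egrep 'tcp|ft|wid|fing'
python3 -m inch '[{"offset":[0,0,1],"rot":[0,0,0],"claw":0.3},{"offset":[0,0,1.8],"rot":[0,0,0],"claw":0.3},{"offset":[0,0,2.2],"rot":[0,0,0],"claw":0.3},{"offset":[0,0,2.4],"rot":[0,0,0],"claw":0.3},{"offset":[0,0,2.4],"rot":[0,0,0],"claw":0.3}]' | egrep 'tcp|ft|wid|fing'
```

```text
tcp_pos: [586.8, -116.6, 121.0]
ft_force: [-1.1, -0.2, -0.1]
width: 38.9
finger_force: 60.7
tcp_pos: [587.5, -116.7, 98.1]
ft_force: [-0.4, 0.5, -0.9]
width: 38.9
finger_force: 60.7
```

```bash
python3 -m inch '[{"offset":[0,0,0.1],"rot":[0,0,0],"claw":0.4},{"offset":[0,0,0.1],"rot":[0,0,0],"claw":0.48},{"offset":[0,0,0.1],"rot":[0,0,0],"claw":0.55},{"offset":[0,0,0.1],"rot":[0,0,0],"claw":0.7},{"offset":[0,0,-1],"rot":[0,0,0],"claw":0.75},{"offset":[0,0,-5],"rot":[0,0,0],"claw":0.75},{"offset":[0,0,-8.5],"rot":[0,0,0],"claw":0.75},{"offset":[0,0,-8.5],"rot":[0,0,0],"claw":0.75}]' | egrep 'tcp|ft|wid|fing'
python3 - <<'E'
from h import *
d=cam('wrist'); P=pts(d); hsv=cv2.cvtColor(d['img'],cv2.COLOR_RGB2HSV)
w=np.hypot(P[...,0]-587,P[...,1]+116)
for k,h,a,b in(('blue',113,80,95),('green',65,70,80)):
    m=(abs(hsv[...,0].astype(int)-h)<14)&(hsv[...,1]>110)&(w<40)&(P[...,2]>a)&(P[...,2]<b); q=P[m]
    A=np.c_[q[:,:2]-[587,-116],np.ones(len(q))]; print(k,len(q),np.linalg.lstsq(A,q[:,2],rcond=None)[0].round(4),cv2.minEnclosingCircle(q[:,:2].astype(np.float32)))
go(425,58,140,8)
d=cam('scene'); P=pts(d); hsv=cv2.cvtColor(d['img'],cv2.COLOR_RGB2HSV)
m=(hsv[...,2]<45)&(np.hypot(P[...,0]-427,P[...,1]-60)<80)&(P[...,2]<30)&(P[...,2]>4); print('collar',m.sum(),P[m].mean(0).round(1),np.argwhere(m).mean(0))
E
```

```text
tcp_pos: [589.5, -117.1, 186.9]
ft_force: [0.0, 0.7, -1.5]
width: 64.4
finger_force: 0.0
blue 1296 [-3.60000e-03 -1.93000e-02  8.57345e+01] ((586.3594360351562, -117.41802215576172), 19.75667381286621)
green 595 [-3.60000e-03  3.50000e-03  7.28782e+01] ((586.2219848632812, -116.31550598144531), 23.68937110900879)
offset [16.0, -17.81, 4.44] rot [0.2, 0.0, -13.0] dist 244 t 36.5 tcp [ 588.4 -116.9  185. ] w 64.3 F [-0.1  0.2 -1. ] j6 -0.11
collar 75 [443.4  69.1  11.9] [210.25333333 309.14666667]
```

Both rings are seated flat. The collar has been knocked to about (443,68), so I go there.

```bash
python3 -m inch '[{"offset":[4,-3.8,0],"rot":[0,0,-4],"claw":0.65},{"offset":[8,-7.6,0],"rot":[0,0,-8],"claw":0.65},{"offset":[12,-11.3,1],"rot":[0,0,-13],"claw":0.65},{"offset":[16,-15,3],"rot":[0,0,-13],"claw":0.65},{"offset":[17,-16.1,6],"rot":[0,0,-13],"claw":0.65},{"offset":[17,-16.1,9],"rot":[0,0,-13],"claw":0.65},{"offset":[17,-16.1,10],"rot":[0,0,-13],"claw":0.65},{"offset":[17,-16.1,10],"rot":[0,0,-13],"claw":0.65}]' |egrep 'tcp|wid'
python3 - <<'E'
from h import *
d,c=ring(None,443,69,zt=13,r=45); go(c[0],c[1],20,8); save(d,'w9.png',(80,60,480,360),2)
E
```

```text
tcp_pos: [441.3, 66.4, 82.5]
width: 55.5
ring 867 [441.4  65.7] dia 31.9 z 12.7 px [280. 236.]
offset [-0.07, -0.05, 6.32] rot [-0.0, 0.0, -0.0] dist 63 t 37.5 tcp [441.9  66.4  83.2] w 55.4 F [0.5 0.4 0.4] j6 0.01
```

View pics/w9.png

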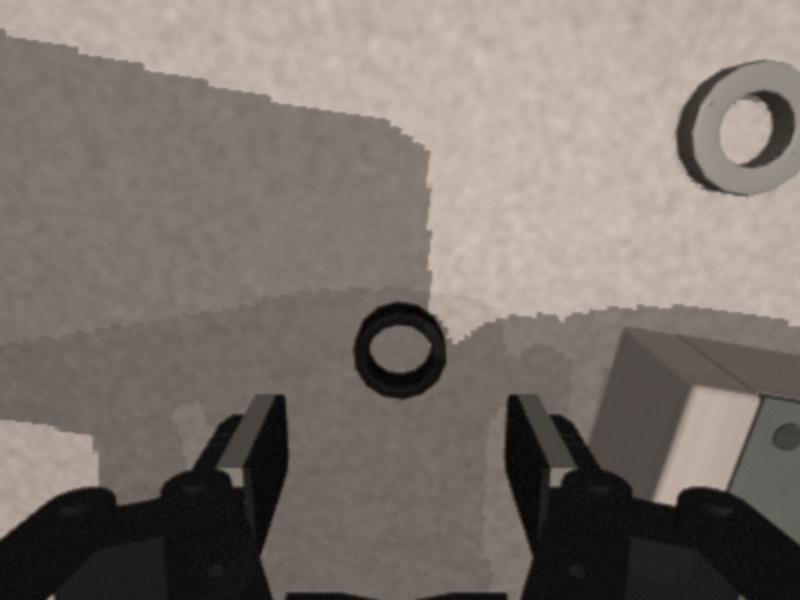

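The collar is at image centre (400,350). The duct corner is clear of the fingers.

```bash
python3 -m inch '[{"offset":[0,0,2],"rot":[0,0,0],"claw":0.65},{"offset":[-0.05,-0.05,5],"rot":[0,0,0],"claw":0.65},{"offset":[-0.05,-0.05,5.9],"rot":[0,0,0],"claw":0.6},{"offset":[-0.05,-0.05,6.1],"rot":[0,0,0],"claw":0.5},{"offset":[-0.05,-0.05,6.1],"rot":[0,0,0],"claw":0.35},{"offset":[-0.05,-0.05,6.1],"rot":[0,0,0],"claw":0.2},{"offset":[-0.05,-0.05,6.1],"rot":[0,0,0],"claw":0.2},{"offset":[-0.05,-0.05,6.1],"rot":[0,0,0],"claw":0.2}]' 60
python3 -m inch '[{"offset":[0,0,0],"rot":[0,0,0],"claw":0.2},{"offset":[0,0,-2],"rot":[0,0,0],"claw":0.2},{"offset":[0,0,-7],"rot":[0,0,0],"claw":0.2},{"offset":[0,0,-13],"rot":[0,0,0],"claw":0.2},{"offset":[0,0,-16],"rot":[0,0,0],"claw":0.2},{"offset":[0,0,-16],"rot":[0,0,0],"claw":0.2},{"offset":[0,0,-16],"rot":[0,0,0],"claw":0.2}]'
python3 -c "
from h import *
go(587.2,-115.8,180,-5)"
```

```text
t: 38.55
tcp_pos: [442.2, 66.2, 22.8]
eef_rot: [0.001, 0.656, 0.755, 0.001]
ft_force: [-0.2, -0.1, 6.5]
width: 30.4
finger_force: 59.6
t: 39.42
tcp_pos: [440.7, 66.0, 181.4]
eef_rot: [-0.0, 0.656, 0.755, -0.0]
ft_force: [1.0, 0.2, -0.3]
width: 30.0
finger_force: 59.6
offset [-20.05, 11.97, 0.13] rot [-0.1, 0.0, 13.0] dist 233 t 39.4 tcp [440.7  66.  181.4] w 30.0 F [ 1.   0.2 -0.3] j6 0.01
```

```bash
python3 -m inch '[{"offset":[-4,2.4,0],"rot":[0,0,4],"claw":0.2},{"offset":[-8,4.8,0],"rot":[0,0,8],"claw":0.2},{"offset":[-12,7.2,0],"rot":[0,0,11],"claw":0.2},{"offset":[-16,9.6,0],"rot":[0,0,13],"claw":0.2},{"offset":[-19,11.3,0],"rot":[0,0,13],"claw":0.2},{"offset":[-20,12,1.5],"rot":[0,0,13],"claw":0.2},{"offset":[-20,12,2.5],"rot":[0,0,13],"claw":0.2},{"offset":[-20,12,2.5],"rot":[0,0,13],"claw":0.2}]' | egrep 'wid|fing'
python3 -m inch '[{"offset":[0,0,0],"rot":[0,0,0],"claw":0.2},{"offset":[0,0,0],"rot":[0,0,0],"claw":0.2}]' | egrep 'tcp|wid|fing'
python3 -c "
from h import *
s=arm.observe(); d,c=ring(None,587,-116,zt=s['tcp_pos'][2]-9,r=22)
print('ring-tcp',np.array(c)-s['tcp_pos'][:2])
go(587.2,-115.8,111,-5)"
```

```text
width: 30.0
finger_force: 59.6
tcp_pos: [588.2, -114.7, 157.7]
width: 30.3
finger_force: 59.6
ring 1694 [ 587.4 -113.8] dia 38.7 z 147.3 px [277. 278.]
ring-tcp [-0.81521478  0.88328761]
offset [-0.11, -0.1, 4.67] rot [0.1, 0.0, 0.1] dist 47 t 40.7 tcp [ 588.3 -114.8  157.7] w 30.3 F [ 0.4 -0.4 -0.8] j6 -0.11
```

```bash
python3 -m inch '[{"offset":[-0.1,-0.1,0.3],"rot":[0,0,0],"claw":0.2},{"offset":[-0.1,-0.1,1],"rot":[0,0,0],"claw":0.2},{"offset":[-0.1,-0.1,2],"rot":[0,0,0],"claw":0.2},{"offset":[-0.1,-0.1,2.7],"rot":[0,0,0],"claw":0.2},{"offset":[-0.1,-0.1,2.7],"rot":[0,0,0],"claw":0.2}]' | egrep 'tcp|ft|wid|fing'
python3 -m inch '[{"offset":[0,0,0.8],"rot":[0,0,0],"claw":0.2},{"offset":[0,0,1.3],"rot":[0,0,0],"claw":0.2},{"offset":[0,0,1.6],"rot":[0,0,0],"claw":0.2},{"offset":[0,0,1.7],"rot":[0,0,0],"claw":0.2},{"offset":[0,0,1.7],"rot":[0,0,0],"claw":0.2}]' | egrep 'tcp|ft|wid|fing'
```

```text
tcp_pos: [586.5, -116.1, 129.1]
ft_force: [-0.6, -0.7, 0.2]
width: 30.0
finger_force: 59.6
tcp_pos: [587.2, -116.2, 113.2]
ft_force: [0.2, -0.2, 0.9]
width: 30.2
finger_force: 59.6
```

```bash
python3 -m inch '[{"offset":[0,0,0.2],"rot":[0,0,0],"claw":0.28},{"offset":[0,0,0.2],"rot":[0,0,0],"claw":0.36},{"offset":[0,0,0.2],"rot":[0,0,0],"claw":0.45},{"offset":[0,0,0.2],"rot":[0,0,0],"claw":0.65},{"offset":[0,0,-1],"rot":[0,0,0],"claw":0.75},{"offset":[0,0,-4],"rot":[0,0,0],"claw":0.75},{"offset":[0,0,-8.5],"rot":[0,0,0],"claw":0.75},{"offset":[0,0,-8.5],"rot":[0,0,0],"claw":0.75}]' | egrep 'tcp|ft|wid|fing'
python3 -m inch '[{"offset":[4,0,-2],"rot":[0,0,0],"claw":0.75},{"offset":[8,0,-4],"rot":[0,0,0],"claw":0.75},{"offset":[8,0,-4],"rot":[0,0,0],"claw":0.75},{"offset":[8,0,-4],"rot":[0,0,0],"claw":0.75}]' | egrep 'tcp|ft'
python3 - <<'E'
from h import *
d=cam('wrist'); P=pts(d); e=cam('scene'); save(e,'end.png',(150,80,390,330),2.2)
hsv=cv2.cvtColor(d['img'],cv2.COLOR_RGB2HSV)
w=np.hypot(P[...,0]-587,P[...,1]+116)
for n,a,b,r in(('foot',58,65,34),('green',70,80,26),('blue',83,91,22),('collar',95,106,18)):
    q=P[(w<r)&(P[...,2]>a)&(P[...,2]<b)]
    A=np.c_[q[:,:2]-[587,-116],np.ones(len(q))]; print(n,len(q),np.linalg.lstsq(A,q[:,2],rcond=None)[0].round(4),np.round(cv2.minEnclosingCircle(q[:,:2].astype(np.float32))[0],1))
save(d,'endw.png',(180,180,380,380),3)
E
```

```text
tcp_pos: [589.5, -116.6, 202.7]
ft_force: [0.2, 0.5, -0.2]
width: 64.0
finger_force: 0.0
tcp_pos: [593.6, -36.6, 237.6]
ft_force: [-1.2, -0.1, 0.4]
foot 1093 [-1.50000e-03  2.30000e-03  6.05369e+01] [ 586.3 -115.6]
green 473 [-5.00000e-04 -9.00000e-03  7.37773e+01] [ 585.9 -116.1]
blue 349 [ 4.00000e-04 -3.40000e-03  8.62879e+01] [ 586.1 -117.4]
collar 510 [-2.30000e-03 -2.91000e-02  9.95493e+01] [ 585.8 -116.3]
```

View pics/end.png

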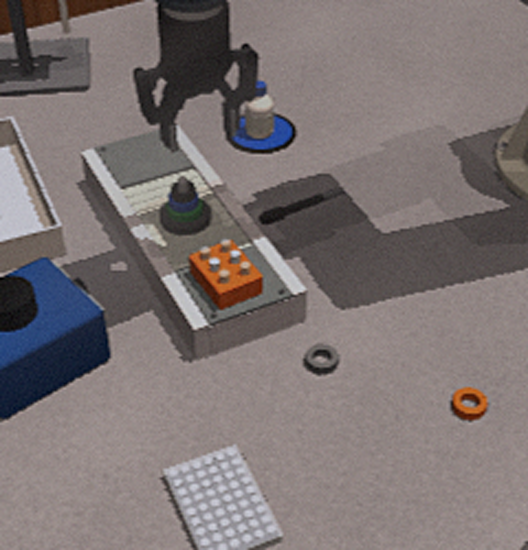

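View pics/endw.png

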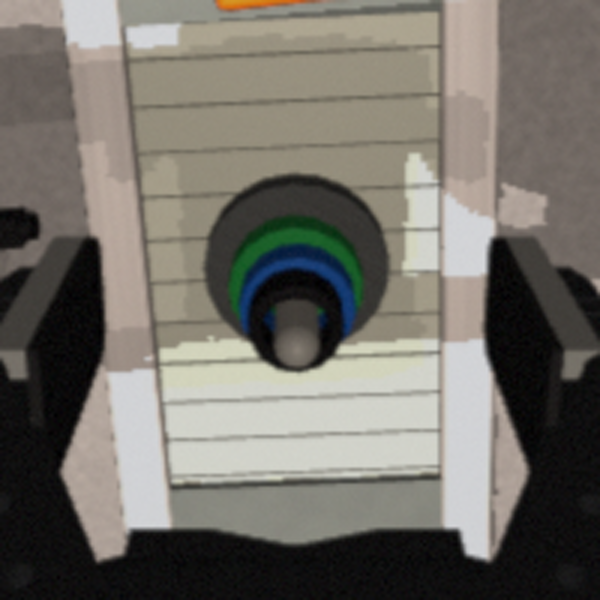

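The stack on the post is complete, level and upright at (297,290). The bottle stands on the mat, and everything else is in place.

```bash
python3 -c "
from rig import job
print(job.close_job())"
```

```text
the job is handed in; nothing more can be done
None
```

The job is handed in (no verdict was returned): the bottle is on the blue mat, the post stands level on the brace at the cover's centre slat, and the green ring, blue ring and black collar are threaded fully down; red and yellow were absent.

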